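Find the hidden catch of the puzzle box and open its drawer

TASK

Open the wooden puzzle box on the craft table: feel along the pen groove in its top with a light touch until the floor gives way under the closed fingertips, press the hidden catch there so that the drawer springs out, then pull the drawer fully open by its handle and let go. Never use force on the box while the drawer is still locked, and leave the other things on the table and on the box where they are.

Things in the scene. Friction and masses are not known exactly. Their poses are not given: they have to be found in the camera images.
- box: fixed light-wood puzzle box, 200 mm deep (its x), 370 mm wide (its y), 100 mm tall, turned by up to 0.2 rad; origin at the centre of its underside. x points from the drawer front (towards the robot) to the back, y along the front, z up. Any push or pull above 40 N on it or its parts while the drawer is locked damages it
- groove (a point): centre of the floor of the pen groove, axes as the box's: a grey channel along the box's top front edge, 62 mm wide (x), 160 mm long (y), floor 12 mm below the box's top, walled all round. Its floor is rigid but for one stretch, the flap, 44 mm long in y and the full width, looking like the rest: its centre lies anywhere within 50 mm of this point along y
- groove_end (a point): the groove floor's end on the +y side, 80 mm from its centre. The flap sinks straight down under 0.6 to 1.6 N; 8 mm down it meets the catch, which starts to move at 2 N more and frees the drawer when the flap is 11 to 12 mm down (some 6 N in all; 14 mm is a dead stop). Fingertips must lie wholly on the flap to sink; it springs back when let go
- handle (a point): centre of the drawer's handle, a straight level steel bar 100 mm long between its two posts (along the box's y), 10 mm thick, its centre line 45 mm in front of the drawer front, 58 mm above the table (42 mm below the box's top). It moves with the drawer; axes as the box's
- drawer (a joint): how far the drawer is out, in m: 0 shut and locked, 0.085 fully open at its stop. It slides towards the box's -x. Once the catch is pressed a weak spring (2.5 N) pushes it out by roughly 0.03 to 0.05; beyond that it takes 1 to 2 N to pull, and it stays where it is left
- tealight: tea-light candle in a metal cup, 38 mm across, 16 mm tall, standing loose on the box's top near one rear corner; origin at the centre of its underside. Leave it alone
- jar_lid: white screw lid, 72 mm across, 12 mm tall, lying loose on the box's top near the other rear corner; origin at the centre of its underside. Leave it alone
- jar: glass preserving jar with white lid, 84 mm across, 130 mm tall, loose on the table at the left, nearer the robot than the box; origin at the centre of its underside. Leave it alone
- mug: white mug, 80 mm across without its handle, 90 mm tall, loose on the table right of the box; origin at the centre of its underside. Leave it alone
- cube_tray: white ice-cube tray 100 x 200 x 32 mm, loose on the table at the near left; origin at the centre of its underside. Leave it alone
- matchbox: small cardboard box 55 x 37 x 16 mm, loose on the table at the near right; origin at the centre of its underside. Leave it alone

How it is judged (in metres and radians):
On the way:
1. the catch is pressed and the drawer springs out by more than 10 mm (value of joint drawer above 0.01 m), for 0.1 s.
At the end, for the whole second after the job is handed in: The drawer stands fully open (at least 78 of its 85 mm) and at rest, let go of (value of joint drawer above 0.078 m and velocity of joint drawer between -0.01 and 0.01 m/s); the robot touches nothing.
It fails at once if the fingers press or pull with more than 40 N while the drawer is still locked (contact force between the fingers and anything else above 40 N and value of joint drawer below 0.006 m).
It fails at once if a thing that does not belong to the job is shifted by more than 30 mm (distance of any of tealight, jar_lid, jar, mug, cube_tray, matchbox from where it was at the start of the episode above 0.03 m).
It also fails if it takes over 61 s, if anything falls off the work surface, if the arm or the gripper's body presses on something with over 40 N, if the wrist force passes 120 N, or if a joint passes its speed limit or range.

ROBOT

A 6-joint arm with a two-finger parallel gripper is mounted at the origin on the work surface. World frame = base frame: x ahead of the robot, y to its left, z up, the work surface at z = 0. Lengths are in m, angles in degrees, forces in N, time in s.
With the tool pointing down it reaches from about 0.4 to 0.825 m from the base axis. Payload 7 kg.
Tool frame: the origin (TCP) lies on the front face of the gripper's body, between the roots of the fingers; the fingertips stand 66 mm ahead of it and the grasp point (between the pads) lies 47 mm ahead of it; z points along the fingers, y is the line along which they close (so a half turn about z gives the same grasp; the last joint's range is limited). The gripper opens to 88 mm and grips with 3 to 60 N. Pads are 19 mm wide; open, the fingers measure 130 mm over their backs; the gripper's body (78 mm by 193 mm) begins 47 mm behind the grasp point.
Start: joints at [-50.93, 20.546, 0.682, 0, -70.136, -16.507], TCP at [0.259, -0.623, 0.292] pointing down, gripper open.
Joint ranges: [-176.03, 176.03], [-82.01, 121.73], [-58.28, 71.71], [-173.87, 95.51], [-174.79, -0.11], [-173.66, 173.66]. Speed limits (degrees/s): [136.94, 136.94, 172.46, 180, 180, 180].

INTERFACE

Orientations are given as [roll, pitch, yaw] about the fixed x, y, z axes, in that order (R = Rz(yaw) Ry(pitch) Rx(roll)).
In Python, from plant import ctrl gives the robot as it stands.
- The arm moves only by the tool send_rows, never from a script. Its argument "deltas" is a list of rows, each a list of 2 entries, a list of its own where there are three numbers: the shift along the tool's x, y, z each as a share of 800 mm, from -1 to 1, then the turn about the tool's z as a share of 90 degrees, from -1 to 1. A call has exactly 5 rows; each row is the pose to reach, as a shift and turn from the pose commanded when the call began, along the tool's axes at that moment; what a row does not reach only later rows make up. A row lasts 1/12 s, in which the tool goes at most 41.7 mm and 7.16 degrees, less where a joint would pass 70% of its speed; a pose out of reach is approached as far as the arm can. A call with a number of a shift or a turn outside -1 to 1 is refused whole. A call with a gripper value outside its range is refused whole. "gripper" is the opening, from 0 (shut) to 1 (fully open), set as the call begins (left out, the last holds). The fingers move at their own pace and stop on an object; the grip force is fixed at half the most. Time passes only in rows, so rows that repeat a pose let the fingers close, or fill a call up. It gives the time, the measured TCP pose, the force, the opening and the grip force at its end, in the units of the state.
- ctrl.get_obs(): the state, without advancing time (a new reading comes with each control period).
- ctrl.snapshot(name): name is "side" or "top" or "wrist"; returns a dict with "color" (400x640x3 uint8, red, green, blue), "vertical_fov" (degrees; the focal length in pixels is half the picture's height over the tangent of half this angle, whatever the lens; pixels are square), "cx", "cy" (the principal point, pixels), "rvec" (rotation vector, rad) and "tvec" (3), from world to camera coordinates, as OpenCV has them. Camera axes: x right, y down, z forward; pixel columns grow to the right and rows downward; lengths in m; the calibration is good to about 2 mm. A picture is of the moment at which its call begins. There is no depth.
- ctrl.close_job(): hands the job in; it is judged then, once.
Trained networks look in a picture, given as the dict that the camera call returned (one of the last four; its "shot" number tells which), for a name from the list of things; names that differ only in an ending like _2 or _b are one class to them, and where a whole thing is asked for, a point or a joint stands for the part that bears it (a point fixed in the world has none). Each returns a list of dicts, best first, with "conf" (0 to 1); they miss things now and then, are a little off and sometimes report something else, mostly with a low value. They report only what shows in the picture. A call takes as long as a camera call.
- ctrl.boxes_of(picture, thing): "xy" ([column, row] as shares, 0 to 1, of the picture: columns of its width, rows of its height, amid what is visible of it).
- ctrl.cut_out(picture, thing): "pixels" (400x640 bool, what is visible of it) and "xy" ([column, row] as shares, 0 to 1, of the picture: columns of its width, rows of its height, amid what is visible of it).
The state is a dict: "clock": time; "joint_pos": joint angles; "qvel": joint speeds; "tau": joint torques, N m; "tool_pos": TCP position; "orientation": TCP orientation; "force": force on the tool from outside, world axes, zero at the start; "moment": the same for the moment, N m; "opening": finger opening in m; "gripper_force": force on a finger pad.
Only numpy, scipy, OpenCV 4.12 (cv2) and the standard library are available. Lean on these libraries where they do the work, as an engineer would, in place of code of your own. Each camera call takes 0.05 s, during which the arm holds its last target. There are 200 camera calls.

## Working session

There is one attempt and no reset: what is moved stays moved. The work goes in short steps, Python scripts to look and compute and a tool call to move; the robot and the scene stay as the last step left them, time stands still between calls to the robot, and variables do not carry over. Pictures are saved under pics/ and viewed, at most 10 in all, crops included, and the job is handed in when it is done.

Besides the shell and the picture viewer there is one more tool, called after "Call:" as name(argument=value, ...) on one line, values as JSON. send_rows: Moves the arm, as the interface text tells. Shift numbers are shares of 800 mm and turn numbers shares of 90 degrees, none past 1 either way. Its arguments: {"type":"object","properties":{"deltas":{"type":"array","items":{"type":"array"}},"gripper":{"type":"number"}},"required":["deltas"]}

```bash
mkdir -p pics; cat > h.py <<'E'
import numpy as np, cv2
from plant import ctrl
def K(p):
    f=200/np.tan(np.radians(p["vertical_fov"])/2); return np.array([[f,0,p["cx"]],[0,f,p["cy"]],[0,0,1.]])
def ray(p,px):
    R=cv2.Rodrigues(np.array(p["rvec"],float))[0]; t=np.array(p["tvec"],float).ravel()
    return -R.T@t, R.T@np.linalg.inv(K(p))@np.array([px[0],px[1],1.])
def on_z(p,px,z):
    c,d=ray(p,px); return c+d*(z-c[2])/d[2]
def proj(p,X):
    return cv2.projectPoints(np.array(X,float).reshape(-1,3),np.array(p["rvec"],float),np.array(p["tvec"],float),K(p),None)[0].reshape(-1,2)
E
python3 - <<'E'
from h import *
np.set_printoptions(precision=4,suppress=True)
for n in("top","side"):
    p=ctrl.snapshot(n); cv2.imwrite(f"pics/{n}0.png",p["color"][:,:,::-1]); print(n,ray(p,(320,200)))
    for th,z in dict(box=.1,groove=.088,groove_end=.088,handle=.058,drawer=.05,tealight=.11,jar_lid=.11,jar=.13,mug=.09,cube_tray=.03,matchbox=.016).items():
        for r in ctrl.boxes_of(p,th)[:1]:
            px=np.array(r["xy"])*[640,400]; print(th,round(r["conf"],2),px,on_z(p,px,z))
        if th in("box","groove","handle"):
            for r in ctrl.cut_out(p,th)[:1]:
                c=cv2.findContours(r["pixels"].astype(np.uint8),0,2)[0]; c=max(c,key=cv2.contourArea); b=cv2.boxPoints(cv2.minAreaRect(c)); print(' rect',[on_z(p,q,z)[:2].round(3).tolist() for q in b])
print(ctrl.get_obs())
E
```

```text
top (array([ 0.3759, -0.0046,  1.6047]), array([ 0.1004, -0.006 , -0.9949]))
box 0.97 [299.776 153.   ] [0.6727 0.0507 0.1   ]
 rect [[0.531, 0.241], [0.798, 0.219], [0.761, -0.154], [0.494, -0.126]]
groove 0.74 [298.496 155.   ] [0.6687 0.055  0.088 ]
 rect [[0.533, 0.246], [0.803, 0.223], [0.764, -0.155], [0.494, -0.125]]
groove_end 0.77 [300.8  155.32] [0.6678 0.0478 0.088 ]
handle 0.7 [302.4 186.6] [0.5737 0.0421 0.058 ]
 rect [[0.53, 0.197], [0.594, 0.191], [0.566, -0.084], [0.502, -0.077]]
drawer 0.92 [297.728 190.   ] [0.5637 0.0569 0.05  ]
tealight 0.59 [263.808 136.32 ] [0.7211 0.1617 0.11  ]
jar_lid 0.93 [336.384 144.68 ] [ 0.6984 -0.0617  0.11  ]
jar 0.55 [188.224 182.8  ] [0.571  0.3823 0.13  ]
mug 0.61 [450.816 182.48 ] [ 0.5891 -0.4184  0.09  ]
cube_tray 0.56 [201.792 254.88 ] [0.3556 0.3565 0.03  ]
matchbox 0.6 [335.488 146.68 ] [ 0.712  -0.0624  0.016 ]
side (array([0.2727, 0.9242, 0.9867]), array([ 0.2215, -0.7191, -0.6588]))
box 0.91 [267.008 236.08 ] [0.6511 0.1272 0.1   ]
 rect [[0.803, 0.254], [0.751, -0.266], [0.464, -0.058], [0.57, 0.363]]
groove 0.64 [264.512 
[... 398 characters left out ...]
57 [246.08 343.52] [0.5637 0.4376 0.13  ]
mug 0.59 [350.592 134.6  ] [ 0.5812 -0.3829  0.09  ]
cube_tray 0.57 [355.52 361.52] [0.3624 0.3451 0.03  ]
matchbox 0.52 [380.096 171.68 ] [ 0.4651 -0.3249  0.016 ]
{'clock': 1.5, 'joint_pos': array([-50.9326,  20.5485,   0.6819,   0.0016, -70.1345, -16.506 ]), 'qvel': array([-0.0602,  0.0365,  0.1107,  0.0067,  0.0566, -0.1188]), 'tau': array([  0.0005, -58.238 ,  29.3304,   7.0027,   0.0125,  -0.    ]), 'tool_pos': array([ 0.2589, -0.6233,  0.2921]), 'orientation': array([ 179.9993,   -0.0017, -157.438 ]), 'force': array([-0.0683,  0.0741, -0.4984]), 'moment': array([ 0.0146,  0.025 , -0.0098]), 'gripper_force': 0.0, 'opening': 0.08737560421727496}
```

```bash
python3 - <<'E'
import cv2
a=cv2.imread("pics/top0.png")[110:220,230:380]; cv2.imwrite("pics/tc.png",cv2.resize(a,(750,550),interpolation=cv2.INTER_CUBIC))
E
```

```text
(no output)
```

View pics/tc.png

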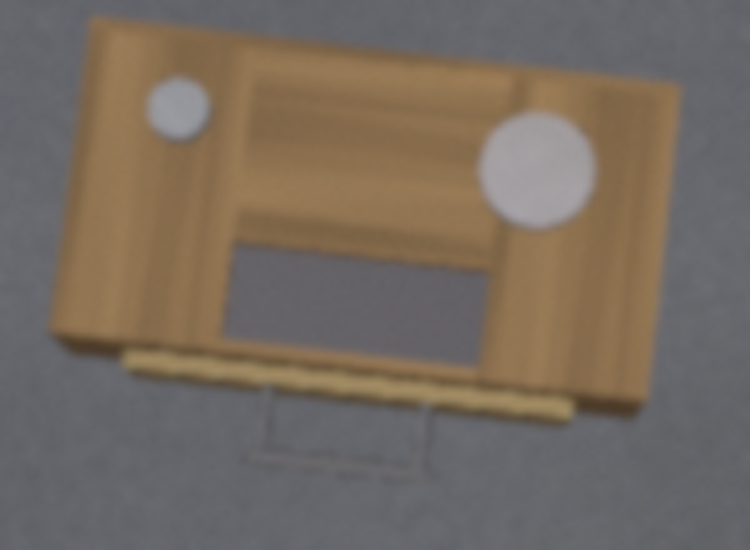

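View pics/side0.png

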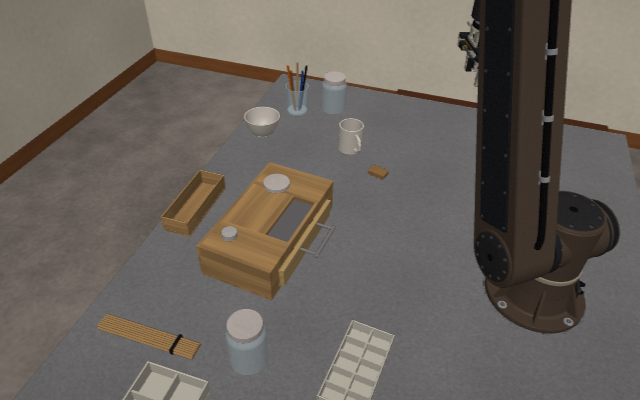

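The top crop shows the box top with corners at (92,18), (680,85), (645,400) and (53,333). The grey groove is at (233,242), (490,267), (480,365), (222,338), and the handle bar runs from about (257,461) to (427,472). In the side view the box is clear, with the jar near (246,343), the mug near (350,135) and the matchbox near (378,172).

```bash
python3 - <<'E'
from h import *
from scipy.optimize import least_squares
np.set_printoptions(precision=4,suppress=True)
p=ctrl.snapshot("top")
o=lambda q:np.array(q,float)/5+[230-.4,110-.4]
box=o([(92,18),(680,85),(645,400),(53,333)]); gr=o([(233,242),(490,267),(480,365),(222,338)])
loc=np.array([[.1,.185],[.1,-.185],[-.1,-.185],[-.1,.185]])
def W(v,l,z):
    c,s=np.cos(v[2]),np.sin(v[2]); return np.c_[l@np.array([[c,s],[-s,c]])+v[:2],np.full(len(l),z)]
r=least_squares(lambda v:(proj(p,W(v,loc,.1))-box).ravel(),[.66,.05,.1]); v=r.x
print("box",v,r.fun)
inv=lambda X:(X[:2]-v[:2])@np.array([[np.cos(v[2]),-np.sin(v[2])],[np.sin(v[2]),np.cos(v[2])]])
for q in gr: print("groove rim local",inv(on_z(p,q,.1)),inv(on_z(p,q,.088)))
for q in o([(257,461),(427,472)]): print("handle",inv(on_z(p,q,.058)))
np.save("box.npy",v)
print(ray(p,(320,200))[0])
E
```

```text
box [ 0.6786  0.0404 -0.0993] [-0.271  -0.1907  0.3821 -0.1952  0.676   0.2646 -0.7821  0.0845]
groove rim local [-0.0307  0.0799] [-0.0286  0.0812]
groove rim local [-0.0281 -0.0792] [-0.026  -0.0792]
groove rim local [-0.0894 -0.0799] [-0.0877 -0.0799]
groove rim local [-0.0908  0.0794] [-0.0891  0.0806]
handle [-0.1599  0.0524]
handle [-0.1548 -0.0545]
[ 0.3759 -0.0046  1.6047]
```

Call:
send_rows(deltas=[[[-0.037, 0.03, 0], 0], [[-0.074, 0.06, 0], 0], [[-0.111, 0.09, 0], 0], [[-0.148, 0.12, 0], 0], [[-0.184, 0.15, 0], 0]], gripper=0)

```text
clock: 1.97
tool_pos: [0.3493, -0.4545, 0.2922]
orientation: [-180.0, 0.0, -157.5]
force: [0.2, -0.5, 0.1]
opening: 0.0598
gripper_force: 0.0
```

Call:
send_rows(deltas=[[[-0.037, 0.03, 0], 0], [[-0.074, 0.06, 0], 0], [[-0.111, 0.09, 0], 0], [[-0.148, 0.12, 0], 0], [[-0.184, 0.15, 0], 0]])

```text
clock: 2.38
tool_pos: [0.4393, -0.287, 0.2925]
orientation: [-180.0, 0.0, -157.4]
force: [0.8, -0.7, 0.1]
opening: 0.0265
gripper_force: 0.0
```

Call:
send_rows(deltas=[[[-0.037, 0.03, 0], 0], [[-0.074, 0.06, 0], 0], [[-0.111, 0.09, 0], 0], [[-0.148, 0.12, 0], 0], [[-0.184, 0.15, 0], 0]])

```text
clock: 2.8
tool_pos: [0.5292, -0.1195, 0.2926]
orientation: [-180.0, 0.0, -157.4]
force: [0.8, 1.2, -0.2]
opening: 0.0007
gripper_force: 0.0
```

Call:
send_rows(deltas=[[[-0.037, 0.03, 0], -0.07], [[-0.074, 0.06, 0], -0.14], [[-0.111, 0.09, 0], -0.21], [[-0.148, 0.12, 0], -0.28], [[-0.184, 0.15, 0], -0.35]])

```text
clock: 3.22
tool_pos: [0.6192, 0.0478, 0.2924]
orientation: [-180.0, 0.0, -125.6]
force: [0.4, -0.7, -0.0]
opening: 0.0003
gripper_force: 0.0
```

Call:
send_rows(deltas=[[[0, 0, 0.01], -0.07], [[0, 0, 0.03], -0.14], [[0, 0, 0.05], -0.21], [[0, 0, 0.07], -0.28], [[0, 0, 0.08], -0.336]])

```text
clock: 3.63
tool_pos: [0.6178, 0.0459, 0.2261]
orientation: [179.9, -0.0, -95.4]
force: [-0.1, 0.3, 0.4]
opening: 0.0009
gripper_force: 0.0
```

```bash
python3 - <<'E'
from h import *
v=np.load("box.npy"); p=ctrl.snapshot("wrist"); im=p["color"][:,:,::-1].copy()
c,s=np.cos(v[2]),np.sin(v[2])
for L,z in (([[-.0285,.08],[-.0285,-.08],[-.0905,-.08],[-.0905,.08]],.1),([[.1,.185],[.1,-.185],[-.1,-.185],[-.1,.185]],.1)):
    L=np.array(L);W=np.c_[L@np.array([[c,s],[-s,c]])+v[:2],np.full(4,z)]
    q=proj(p,W); print(q.round()); cv2.polylines(im,[q.astype(int)],True,(0,0,255),1)
cv2.imwrite("pics/w1.png",im); o=ctrl.get_obs(); print(o["tool_pos"],o["orientation"])
E
```

```text
[[273. 318.]
 [264.  92.]
 [366.  93.]
 [356. 318.]]
[[ 122.  426.]
 [   6. -123.]
 [ 394. -120.]
 [ 363.  426.]]
[0.61736924 0.04579517 0.22503103] [ 1.79782657e+02 -6.23359116e-02 -9.50902148e+01]
```

View pics/w1.png

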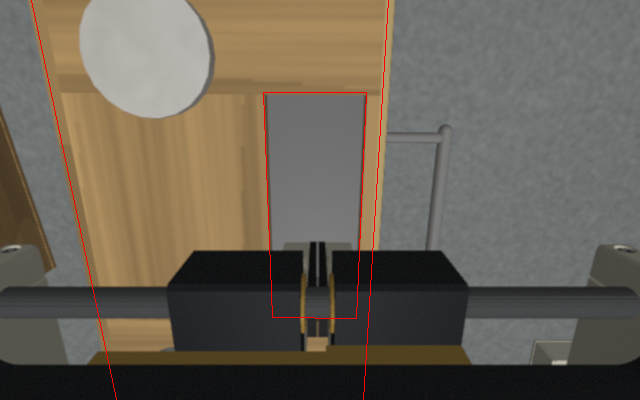

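The overlay matches the groove edges to within about 2 px: its rim runs from (264,92) to (366,93). The closed tips are centred over it at about column 317. I'll descend next.

Call:
send_rows(deltas=[[[0, 0, 0.02], 0], [[0, 0, 0.04], 0], [[0, 0, 0.06], 0], [[0, 0, 0.069], 0], [[0, 0, 0.069], 0]])

```text
clock: 4.1
tool_pos: [0.6178, 0.0456, 0.1716]
orientation: [179.9, -0.1, -95.8]
force: [-0.3, 0.5, 0.6]
opening: 0.0006
gripper_force: 0.0
```

Call:
send_rows(deltas=[[[0, 0, 0], 0], [[0, 0, 0], 0], [[0, 0, 0], 0], [[0, 0, 0], 0], [[0, 0, 0], 0]])

```text
clock: 4.52
tool_pos: [0.6188, 0.046, 0.1737]
orientation: [-179.9, 0.0, -95.7]
force: [0.4, 0.7, 0.7]
opening: 0.0006
gripper_force: 0.0
```

Call:
send_rows(deltas=[[[0, 0, 0.01], 0], [[0, 0, 0.018], 0], [[0, 0, 0.022], 0], [[0, 0, 0.025], 0], [[0, 0, 0.025], 0]])

```text
clock: 4.93
tool_pos: [0.6179, 0.0457, 0.1539]
orientation: [179.9, -0.1, -95.7]
force: [-6.8, 0.8, 14.7]
opening: 0.0004
gripper_force: 7.1
```

Call:
send_rows(deltas=[[[0, 0, 0.0006], 0], [[0, 0, 0.0012], 0], [[0, 0, 0.0012], 0], [[0, 0, 0.0012], 0], [[0, 0, 0.0012], 0]])

```text
clock: 5.35
tool_pos: [0.6179, 0.0457, 0.1538]
orientation: [180.0, -0.0, -95.7]
force: [-10.8, 0.8, 19.9]
opening: 0.0003
gripper_force: 10.0
```

Call:
send_rows(deltas=[[[0, 0, -0.006], 0], [[-0.008, 0, -0.006], 0], [[-0.018, 0, -0.006], 0], [[-0.0275, 0, -0.006], 0], [[-0.0275, 0, -0.006], 0]])

```text
clock: 5.77
tool_pos: [0.6209, 0.0693, 0.1561]
orientation: [180.0, -0.0, -95.6]
force: [-0.2, -0.3, 0.8]
opening: 0.0005
gripper_force: 0.0
```

Call:
send_rows(deltas=[[[0, 0, 0.001], 0], [[0, 0, 0.003], 0], [[0, 0, 0.005], 0], [[0, 0, 0.005], 0], [[0, 0, 0.005], 0]])

```text
clock: 6.18
tool_pos: [0.6207, 0.068, 0.1539]
orientation: [-180.0, 0.0, -95.7]
force: [-4.9, 1.9, 10.2]
opening: 0.0003
gripper_force: 5.3
```

Call:
send_rows(deltas=[[[0, 0, -0.005], 0], [[-0.008, 0, -0.005], 0], [[-0.018, 0, -0.005], 0], [[-0.025, 0, -0.005], 0], [[-0.025, 0, -0.005], 0]])

```text
clock: 6.6
tool_pos: [0.6229, 0.0889, 0.1564]
orientation: [180.0, -0.0, -95.6]
force: [-0.0, 0.6, 0.2]
opening: 0.0003
gripper_force: 0.0
```

Call:
send_rows(deltas=[[[0, 0, 0.001], 0], [[0, 0, 0.003], 0], [[0, 0, 0.005], 0], [[0, 0, 0.005], 0], [[0, 0, 0.005], 0]])

```text
clock: 7.02
tool_pos: [0.6226, 0.0877, 0.1539]
orientation: [-180.0, 0.0, -95.7]
force: [-5.6, 2.4, 9.9]
opening: 0.0005
gripper_force: 5.0
```

Call:
send_rows(deltas=[[[0, 0, -0.005], 0], [[0.02, 0, -0.005], 0], [[0.045, 0, -0.005], 0], [[0.07, 0, -0.005], 0], [[0.08, 0, -0.005], 0]])

```text
clock: 7.43
tool_pos: [0.6156, 0.0215, 0.1565]
orientation: [179.9, -0.0, -95.8]
force: [0.9, 0.0, 0.9]
opening: 0.0005
gripper_force: 0.0
```

Call:
send_rows(deltas=[[[0, 0, 0], 0], [[0, 0, 0.001], 0], [[0, 0, 0.003], 0], [[0, 0, 0.005], 0], [[0, 0, 0.005], 0]])

```text
clock: 7.85
tool_pos: [0.6166, 0.0243, 0.1539]
orientation: [-180.0, -0.0, -95.6]
force: [-2.8, -2.3, 8.9]
opening: 0.0004
gripper_force: 4.7
```

Call:
send_rows(deltas=[[[0, 0, -0.005], 0], [[0.008, 0, -0.005], 0], [[0.018, 0, -0.005], 0], [[0.025, 0, -0.005], 0], [[0.025, 0, -0.005], 0]])

```text
clock: 8.27
tool_pos: [0.6139, 0.0029, 0.1564]
orientation: [180.0, -0.0, -95.8]
force: [0.5, -0.1, -0.9]
opening: 0.0005
gripper_force: 0.0
```

Call:
send_rows(deltas=[[[0, 0, 0.001], 0], [[0, 0, 0.003], 0], [[0, 0, 0.005], 0], [[0, 0, 0.005], 0], [[0, 0, 0.005], 0]])

```text
clock: 8.68
tool_pos: [0.6143, 0.0042, 0.1526]
orientation: [180.0, -0.0, -95.7]
force: [0.0, -0.2, 0.4]
opening: 0.0006
gripper_force: 0.2
```

Call:
send_rows(deltas=[[[0, 0, 0.002], 0], [[0, 0, 0.004], 0], [[0, 0, 0.006], 0], [[0, 0, 0.008], 0], [[0, 0, 0.008], 0]])

```text
clock: 9.1
tool_pos: [0.6144, 0.0041, 0.1461]
orientation: [180.0, 0.0, -95.7]
force: [0.2, 0.7, 2.0]
opening: 0.0005
gripper_force: 0.4
```

Call:
send_rows(deltas=[[[0, 0, 0.002], 0], [[0, 0, 0.004], 0], [[0, 0, 0.006], 0], [[0, 0, 0.0065], 0], [[0, 0, 0.0065], 0]])

```text
clock: 9.52
tool_pos: [0.6145, 0.0041, 0.1415]
orientation: [-180.0, 0.0, -95.7]
force: [-2.2, 1.5, 5.8]
opening: 0.0004
gripper_force: 2.7
```

Call:
send_rows(deltas=[[[0, 0, 0.0005], 0], [[0, 0, 0.0005], 0], [[0, 0, -0.02], 0], [[0, 0, -0.06], 0], [[0, 0, -0.09], 0]])

```text
clock: 9.93
tool_pos: [0.6143, 0.0039, 0.2141]
orientation: [180.0, -0.0, -95.7]
force: [0.3, 0.3, 0.5]
opening: 0.0001
gripper_force: 0.0
```

```bash
python3 - <<'E'
from h import *
p=ctrl.snapshot("wrist"); im=p["color"][:,:,::-1].copy()
v=np.load("box.npy"); c,s=np.cos(v[2]),np.sin(v[2]); B=np.array([[c,s],[-s,c]])
cols=[(0,0,255),(0,255,0),(255,0,0),(0,255,255),(255,0,255)]
for d,col in zip((0,.03,.04,.05,.085),cols):
    L=np.array([[-.157-d,.05],[-.157-d,-.05]]);q=proj(p,np.c_[L@B+v[:2],[.058]*2]); cv2.line(im,*[tuple(int(t) for t in x) for x in q],col,1); print(d,q.round())
cv2.imwrite("pics/w2.png",im); print(ctrl.get_obs()["tool_pos"])
E
```

```text
0 [[433. 308.]
 [446. 193.]]
0.03 [[469. 308.]
 [486. 193.]]
0.04 [[481. 308.]
 [500. 193.]]
0.05 [[493. 308.]
 [513. 193.]]
0.085 [[535. 308.]
 [560. 193.]]
[0.61662519 0.00414943 0.21965452]
```

View pics/w2.png

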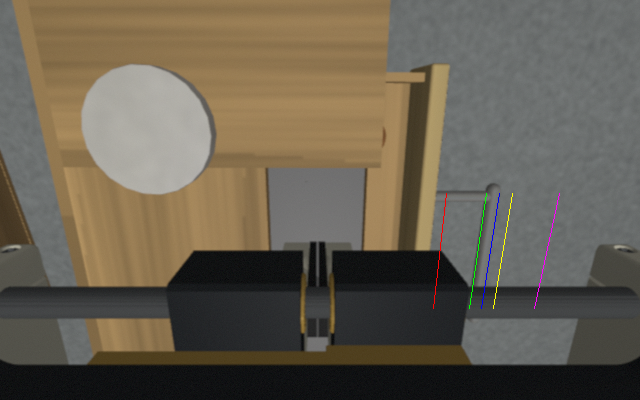

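The drawer has sprung out. The bar's post end is at (494,190), between the 30 mm and 40 mm overlays, so it is about 36 mm out. I'll move over the handle next.

Call:
send_rows(deltas=[[[-0.01, 0.04, 0], 0], [[-0.02, 0.08, 0], 0], [[-0.035, 0.12, 0], 0], [[-0.05, 0.155, 0], 0], [[-0.0525, 0.1675, 0], 0]], gripper=0.36)

```text
clock: 10.4
tool_pos: [0.482, 0.0597, 0.2129]
orientation: [180.0, 0.0, -95.7]
force: [-0.8, -0.0, 0.1]
opening: 0.0279
gripper_force: 0.0
```

Call:
send_rows(deltas=[[[0, 0, 0.02], 0], [[0, 0, 0.04], 0], [[0, 0, 0.05], 0], [[0, 0, 0.05], 0], [[0, 0, 0.05], 0]])

```text
clock: 10.82
tool_pos: [0.4853, 0.059, 0.1729]
orientation: [179.9, -0.1, -95.7]
force: [1.0, 0.4, 0.4]
opening: 0.0315
gripper_force: 0.0
```

```bash
python3 - <<'E'
from h import *
p=ctrl.snapshot("wrist"); im=p["color"][:,:,::-1].copy()
v=np.load("box.npy"); c,s=np.cos(v[2]),np.sin(v[2]); B=np.array([[c,s],[-s,c]])
o=ctrl.get_obs();t=o["tool_pos"]; print(t,o["opening"],(t[:2]-v[:2])@B.T)
L=np.array([[-.193,.05],[-.193,-.05]]);q=proj(p,np.c_[L@B+v[:2],[.058]*2]); cv2.line(im,*[tuple(int(t) for t in x) for x in q],(0,0,255),1)
print(q)
cv2.imwrite("pics/w3.png",im)
E
```

```text
[0.48564149 0.05911553 0.17344098] 0.031647768231824906 [-0.19385504 -0.0005389 ]
[[315.66660149 291.03944072]
 [315.36979942 144.91244734]]
```

View pics/w3.png

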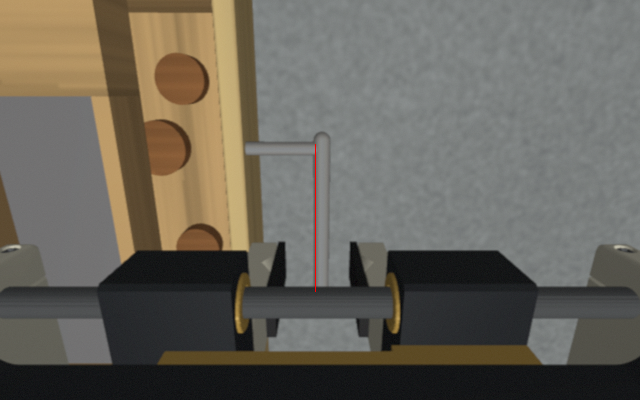

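The bar is at column 322 and the finger midpoint at about 318, a few mm off. I'll shift 3 mm outward, descend and grip.

Call:
send_rows(deltas=[[[0, 0.004, 0.015], 0], [[0, 0.004, 0.035], 0], [[0, 0.004, 0.055], 0], [[0, 0.004, 0.07], 0], [[0, 0.004, 0.075], 0]])

```text
clock: 11.28
tool_pos: [0.4819, 0.0592, 0.1123]
orientation: [179.9, -0.0, -95.7]
force: [-0.2, 0.2, 1.0]
opening: 0.0318
gripper_force: 0.0
```

Call:
send_rows(deltas=[[[0, 0, 0], 0], [[0, 0, 0], 0], [[0, 0, 0], 0], [[0, 0, 0], 0], [[0, 0, 0], 0]], gripper=0)

```text
clock: 11.7
tool_pos: [0.4825, 0.0597, 0.114]
orientation: [-179.9, 0.0, -95.7]
force: [0.2, -0.1, 3.8]
opening: 0.0091
gripper_force: 30.0
```

Call:
send_rows(deltas=[[[0, 0.01, 0], 0], [[0, 0.022, 0], 0], [[0, 0.034, 0], 0], [[0, 0.045, 0], 0], [[0, 0.05, 0], 0]])

```text
clock: 12.12
tool_pos: [0.4417, 0.0639, 0.114]
orientation: [-179.9, 0.1, -95.7]
force: [0.7, -0.8, 4.6]
opening: 0.0088
gripper_force: 30.0
```

Call:
send_rows(deltas=[[[0, 0.002, 0], 0], [[0, 0.004, 0], 0], [[0, 0.006, 0], 0], [[0, 0.008, 0], 0], [[0, 0.008, 0], 0]])

```text
clock: 12.53
tool_pos: [0.4387, 0.0644, 0.1142]
orientation: [-179.6, 0.1, -95.6]
force: [19.6, -12.1, -9.0]
opening: 0.0088
gripper_force: 30.0
```

The drawer is at its stop. I'll relax the pull, release and rise.

Call:
send_rows(deltas=[[[0, -0.003, 0], 0], [[0, -0.003, 0], 0], [[0, -0.003, 0], 0], [[0, -0.003, 0], 0], [[0, -0.003, 0], 0]])

```text
clock: 12.95
tool_pos: [0.439, 0.0642, 0.114]
orientation: [-179.9, 0.1, -95.7]
force: [5.2, -3.1, 4.5]
opening: 0.009
gripper_force: 30.0
```

Call:
send_rows(deltas=[[[0, 0, 0], 0], [[0, 0, 0], 0], [[0, 0, 0], 0], [[0, 0, 0], 0], [[0, 0, 0], 0]], gripper=0.36)

```text
clock: 13.37
tool_pos: [0.4377, 0.0637, 0.113]
orientation: [180.0, -0.0, -95.7]
force: [-0.2, -0.4, 0.3]
opening: 0.0309
gripper_force: 0.0
```

Call:
send_rows(deltas=[[[0, 0, -0.02], 0], [[0, 0, -0.05], 0], [[0, 0, -0.08], 0], [[0, 0, -0.11], 0], [[0, 0, -0.13], 0]])

```text
clock: 13.78
tool_pos: [0.4384, 0.064, 0.2192]
orientation: [-179.9, 0.0, -95.7]
force: [0.7, -0.7, -0.2]
opening: 0.0312
gripper_force: 0.0
```

```bash
python3 - <<'E'
from h import *
p=ctrl.snapshot("wrist"); im=p["color"][:,:,::-1].copy()
v=np.load("box.npy"); c,s=np.cos(v[2]),np.sin(v[2]); B=np.array([[c,s],[-s,c]])
for d,col in ((.075,(0,0,255)),(.085,(0,255,0))):
    L=np.array([[-.1585-d,.05],[-.1585-d,-.05]]);q=proj(p,np.c_[L@B+v[:2],[.058]*2]); cv2.line(im,*[tuple(int(t) for t in x) for x in q],col,1)
    print(q)
cv2.imwrite("pics/w4.png",im); o=ctrl.get_obs(); print(o["tool_pos"],o["force"],o["opening"])
E
```

```text
[[308.21237816 259.16501882]
 [307.13912723 134.86358727]]
[[320.51598199 259.1757085 ]
 [320.88675206 134.86452823]]
[0.43964294 0.06445054 0.22160628] [1.91086551 0.39155033 3.55581738] 0.031624432475500334
```

View pics/w4.png

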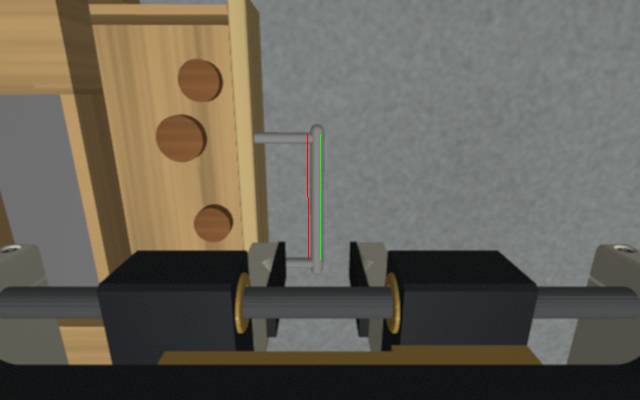

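The bar is at column 317, next to the fully-open overlay at 320. A firm stop was felt while pulling, and the fingers are now clear of everything.

```bash
python3 -c "
from plant import ctrl
print(ctrl.close_job())"
```

```text
the job is handed in; nothing more can be done
None
```

The job is handed in: the catch was found about 42 mm from the groove centre on the box's −y side and pressed, the drawer was pulled to its stop and let go, with at most about 20 N read before it unlocked; no verdict came back.

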